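Lid the varnish pot and hold the sprung keeper arm at its stop

ROBOT

A 6-joint arm with a two-finger parallel gripper is mounted at the origin on a cart in front of the work surface, level with it; the furniture and walls round the work are solid. World frame = base frame: x ahead of the robot, y to its left, z up, the work surface at z = 0. Lengths are in m, angles in rad, forces in N, time in s.
With the tool pointing down it reaches from about 0.4 to 0.825 m from the base axis. Payload 7 kg.
Tool frame: the origin (TCP) lies midway between the tips of the shut fingers; the grasp point (between the pads) lies arm.hold_point_z behind it (arm.hold_point_z is the distance from the TCP to the grasp point, in m); z points along the fingers, y is the line along which they close (so a half turn about z gives the same grasp; the last joint's range is limited). The gripper opens to 88 mm and grips with 3 to 60 N. Pads are 19 mm wide; open, the fingers measure 130 mm over their backs; the gripper's body (78 mm by 193 mm) begins 47 mm behind the grasp point.
Start: joints at [1.561, 0.359, 0.012, 0, -1.224, -0.288], TCP at [0.198, 0.645, 0.227] pointing down, gripper open.
Joint ranges: [-3.07, 3.07], [-1.43, 2.12], [-1.02, 1.25], [-3.03, 1.67], [-3.05, -0], [-3.03, 3.03]. Speed limits (rad/s): [2.39, 2.39, 3.01, 3.14, 3.14, 3.14].

INTERFACE

Orientations are given as [roll, pitch, yaw] about the fixed x, y, z axes, in that order (R = Rz(yaw) Ry(pitch) Rx(roll)).
In Python, from station import arm gives the robot as it stands.
- The arm moves only by the shell command python3 -m crank 'ROWS' [OPENING] [FORCE]. ROWS is JSON, a list that holds one entry, the list of rows, each a list of 4 numbers: the shift along the tool's x, y, z in units of 25 mm (1.0 is 25 mm), then the turn about the tool's z in units of 5 degrees (1.0 is 5 degrees). A call has 1 to 12 rows; each row is the pose to reach, as a shift and turn from the pose commanded when the call began, along the tool's axes at that moment; what a row does not reach only later rows make up. A row lasts 1/8 s, in which the tool goes at most 62.5 mm and 10.7 degrees, less where a joint would pass 70% of its speed; a pose out of reach is approached as far as the arm can. A call with a gripper value outside its range is refused whole. OPENING is the closure, from 0 (fully open) to 1 (shut), set as the call begins (- or left out, the last holds). The fingers move at their own pace and stop on an object; FORCE is the grip in N (left out, the last holds). Time passes only in rows, so rows that repeat a pose let the fingers close. It gives the time, the measured TCP pose, the force, the opening and the grip force at its end, in the units of the state.
- arm.get_state(): the state, without advancing time (a new reading comes with each control period).
- arm.grab_frame(name): name is "scene" or "top"; returns (picture, depth): 384x512x3 uint8, red, green, blue; 384x512 float32, m along the optical axis (not along the pixel's ray), 0 where there is no reading.
- arm.get_calibration(name): a dict with "mtx" (3x3 intrinsics, pixels), "k1" (the pictures are not rectified: a ray, as slopes to the right and down, at radius r is drawn at 1 + k1 r^2 times it, then the intrinsics apply), "R" (3x3) and "t" (3): a world point X has camera coordinates R X + t. Camera axes: x right, y down, z forward; pixel columns grow to the right and rows downward; lengths in m; the calibration is good to about 2 mm. A picture is of the moment at which its call begins. get_calibration takes no time and is no camera call.
- arm.job_done(): hands the job in; it is judged then, once.
Trained networks look in the newest picture that a camera, given by its name, has taken for a name from the list of things; names that differ only in an ending like _2 or _b are one class to them, and where a whole thing is asked for, a point or a joint stands for the part that bears it (a point fixed in the world has none). Each returns a list of dicts, best first, with "score" (0 to 1); they miss things now and then, are a little off and sometimes report something else, mostly with a low value. They report only what shows in the picture. A call takes as long as a camera call. They do not tell look-alikes from the thing itself.
- arm.recognise(thing, camera): "extent" ([left, top, width, height] in pixels, round what is visible of it).
- arm.trace(thing, camera): "mask" (384x512 bool, what is visible of it) and "extent" ([left, top, width, height] in pixels, round what is visible of it).
The state is a dict: "t": time; "q": joint angles; "qd": joint speeds; "joint_efforts": joint torques, N m; "eef_pos": TCP position; "ee_rot": TCP orientation; "force": force on the tool from outside, world axes, zero at the start; "moment": the same for the moment, N m; "width": finger opening in m; "gripper_force": force on a finger pad.
Only numpy, scipy, OpenCV 4.12 (cv2) and the standard library are available. Lean on these libraries where they do the work, as an engineer would, in place of code of your own. Each camera call takes 0.05 s, during which the arm holds its last target. There are 200 camera calls.

TASK

Pick up the loose lid that fits the pot on the closing stand and set it on the pot so that it sits seated and level, then let go of it. Then take the sprung keeper arm by its upright pin, swing it forward over the lid against its spring until it is wound fully to its stop, and finish while still holding it there: do not let go. Leave the smaller lid and everything else where they are.

Things in the scene. Friction and masses are not known exactly. Their poses are not given: they have to be found in the camera images.
- stand: Closing stand fixed to the table: plywood board 130 x 225 x 12 mm with an open steel pot, a pivot post with coil spring and a stop post (10 mm thick, 99 mm high, at (-13.5, +91) mm). Origin: underside centre of the board, below the pot's centre; z up, x along the short side (away from the robot at yaw 0), y along the long side (to the left at yaw 0). Pot axis at (0, 0).
- pot_rim (a point): Centre of the pot's mouth, level with its rim, 77 mm above the table; axes as the stand's. The pot is 80 mm across outside, 72 mm inside (wall 4 mm).
- pivot (a point): On the keeper arm's vertical pivot axis, at the top of its hub (26 mm across), 103 mm above the table, at (-26, -85) mm in the stand's frame; axes as the stand's.
- keeper (a joint): Angle (rad) of the keeper arm about its vertical pivot: 0 at rest clear of the pot, held there by its spring; grows clockwise seen from above, as the arm swings forward (away from the robot) over the pot, to the stop at 1.2. Spring torque 0.26 N m at rest, 0.62 at the stop (1.7 to 4.1 N at the pin); let go, it springs back. At the stop it lies along the stand's +y.
- keeper_pin (a point): Top of the keeper arm's round black upright pin, 142 mm above the table; pin 12 mm thick, 48 mm tall (collar 18 mm wide on its lowest 3 mm), 150 mm from the pivot axis. In the stand's frame at (-26 - 150 sin a, -85 + 150 cos a) mm, a = 1.2 - joint value. The arm is a level flat 15 mm wide, 88 to 94 mm above the table, ending 26 mm past the pin.
- lid: The loose lid that fits the pot: aluminium disc 88 mm across, 5 mm thick, under it a locating plug 66 mm across, 8 mm deep, on it a black cylindrical knob 22 mm thick, 36 mm tall. Origin: centre of the plug's underside (on the table as it lies); disc underside at z = 8 mm, knob top at 49 mm; z up. About 0.12 kg.
- lid_seat (a point): Centre of the lid's disc underside, 8 mm above the lid's origin: comes to the pot's rim centre when the lid is seated. The keeper arm passes 6 mm above a seated lid, beside its knob; an unseated lid is in its way.
- small_lid: A smaller lid of the same make for another pot, disc 60 mm across, plug 42 mm, same heights and knob: to be left alone. Origin: centre of its underside.
- eraser: Eraser, 23 x 52 x 13 mm, lying on the table; leave alone. Origin: centre of the underside.
- glue_stick: Glue stick, 26 mm thick, 92 mm tall, standing; leave alone. Origin: centre of the underside.
- ink_bottle: Ink bottle, 47 mm across, 67 mm tall, standing; leave alone. Origin: centre of the underside.
Things that resemble listed ones, but are neither listed nor needed, are in the scene too. What is shaped like the lid but blue or yellow is not meant.

How it is judged:
By the outcome, as a careful person would: the job done as asked, in the order asked, and still so for the second after the job is handed in, while the arm keeps its last pose, push and grip.
It also fails if it takes over 56 s, if anything falls off the work surface, if the arm or the gripper's body presses on something with over 40 N, if the wrist force passes 120 N, or if a joint passes its speed limit or range.

## Working session

There is one attempt and no reset: what is moved stays moved. The work goes in short steps, Python scripts to look and compute and a shell command to move; the robot and the scene stay as the last step left them, time stands still between calls to the robot, and variables do not carry over. Pictures are saved under pics/ and viewed, at most 10 in all, crops included, and the job is handed in when it is done.

```bash
ls; mkdir -p pics; cat > h.py <<'E'
from station import arm
import numpy as np, cv2
def grab(n,f=None):
    p,d=arm.grab_frame(n)
    if f: cv2.imwrite('pics/'+f,p[:,:,::-1])
    return p,d
def unproj(n,u,v,d):
    c=arm.get_calibration(n);K=np.array(c['mtx']);R=np.array(c['R']);t=np.array(c['t'])
    u,v,d=map(lambda a:np.atleast_1d(np.asarray(a,float)),(u,v,d))
    p=np.stack([u,v],-1).reshape(-1,1,2)
    s=cv2.undistortPoints(p,K,np.array([c['k1'],0,0,0.])).reshape(-1,2)
    X=np.c_[s*d[:,None],d]
    return (X-t)@R
def at_z(n,u,v,z):
    a=unproj(n,[u],[v],[1.])[0];c=arm.get_calibration(n);o=-np.array(c['R']).T@np.array(c['t'])
    return o+(a-o)*(z-o[2])/(a[2]-o[2])
def cloud(n,d,m=None):
    ok=d>0
    if m is not None: ok&=m
    v,u=np.nonzero(ok); return unproj(n,u,v,d[v,u]),u,v
E
python3 - <<'E'
from h import *
for n in('scene','top'):
    p,d=grab(n,n+'0.png')
    for th in('stand','keeper','keeper_pin','lid','small_lid','eraser','glue_stick','ink_bottle'):
        for r in arm.trace(th,n):
            X,_,_=cloud(n,d,r['mask'])
            print(n,th,round(r['score'],2),np.round(r['extent']),len(X),np.round(np.median(X,0),3) if len(X) else'',np.round(X.max(0),3) if len(X) else'')
s=arm.get_state();print({k:np.round(v,3) for k,v in s.items()},arm.hold_point_z)
E
```

```text
pics
scene stand 0.75 [220. 194.  78.  54.] 2430 [0.582 0.014 0.017] [0.714 0.153 0.144]
scene keeper 0.6 [238. 210.  48.  39.] 333 [ 0.501 -0.026  0.095] [0.631 0.032 0.144]
scene keeper_pin 0.72 [236. 209.  51.  36.] 372 [ 0.511 -0.024  0.095] [0.671 0.04  0.144]
scene lid 0.69 [326. 261.  23.  26.] 590 [ 0.509 -0.281  0.013] [ 0.57  -0.236  0.053]
scene lid 0.66 [332. 228.  32.  26.] 507 [ 0.637 -0.27   0.013] [ 0.687 -0.221  0.054]
scene lid 0.66 [299. 294.  32.  28.] 691 [ 0.377 -0.264  0.014] [ 0.433 -0.218  0.054]
scene lid 0.62 [275. 264.  28.  33.] 661 [ 0.427 -0.156  0.013] [ 0.487 -0.105  0.053]
scene small_lid 0.68 [123. 211.  17.   6.] 87 [0.428 0.411 0.011] [0.442 0.437 0.019]
scene small_lid 0.59 [142. 210.  22.  17.] 233 [0.434 0.321 0.015] [0.478 0.367 0.054]
scene small_lid 0.54 [220. 191.  75.  55.] 2502 [0.583 0.015 0.017] [0.718 0.159 0.144]
scene eraser 0.68 [121. 210.  20.   6.] 104 [0.428 0.411 0.011] [0.449 0.446 0.019]
scene glue_stick 0.6 [357. 302.  13.  19.] 227 [ 0.399 -0.388  0.062] [ 0.464 -0.373  0.096]
scene ink_bottle 0.67 [348. 200.  15.  22.] 230 
[... 772 characters left out ...]
7 0.324 0.014] [0.469 0.354 0.053]
top eraser 0.5 [146. 221.  13.   2.] 84 [0.43  0.411 0.012] [0.441 0.437 0.019]
top ink_bottle 0.61 [321. 142.  16.  17.] 165 [ 0.745 -0.25   0.041] [ 0.792 -0.229  0.077]
{'t': np.float64(0.9), 'q': array([ 1.561,  0.359,  0.012, -0.   , -1.224, -0.288]), 'qd': array([ 0.   ,  0.   , -0.003,  0.   , -0.001, -0.   ]), 'joint_efforts': array([-1.0000e-03, -5.8235e+01,  2.9331e+01,  7.0020e+00,  1.2000e-02,
       -0.0000e+00]), 'eef_pos': array([0.198, 0.645, 0.227]), 'ee_rot': array([-3.142,  0.   , -0.298]), 'force': array([ 1.128, -0.027,  0.369]), 'moment': array([0.001, 0.038, 0.036]), 'gripper_force': np.float64(0.0), 'width': np.float64(0.087)} 0.0188
```

```bash
python3 - <<'E'
import cv2
a=cv2.imread('pics/scene0.png')[180:330,110:385];b=cv2.imread('pics/top0.png')[130:270,130:355]
cv2.imwrite('pics/c0.png',cv2.resize(a,(800,436),interpolation=cv2.INTER_CUBIC))
cv2.imwrite('pics/c1.png',cv2.resize(b,(800,498),interpolation=cv2.INTER_CUBIC))
E
```

```text
(no output)
```

View pics/c0.png

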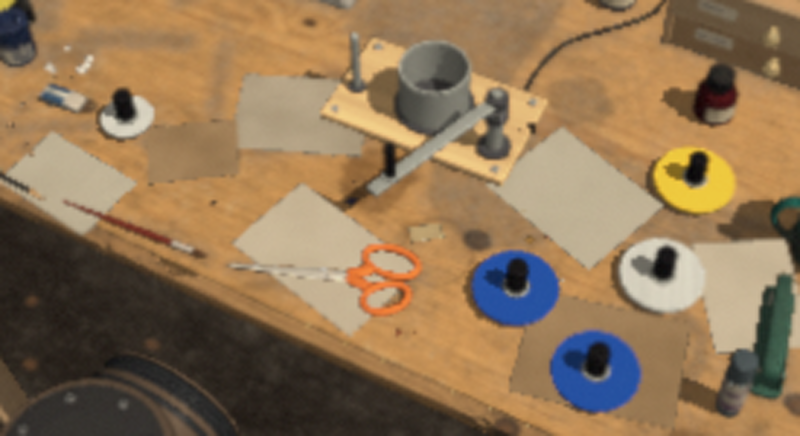

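View pics/c1.png

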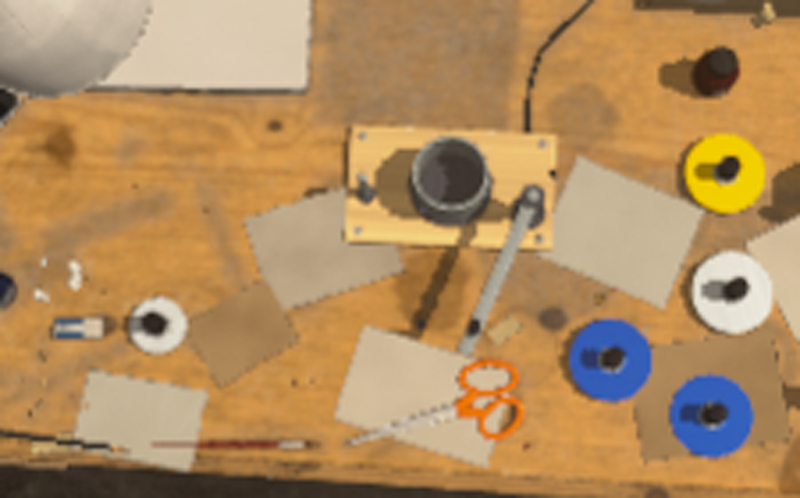

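Candidates for the lid (scene / top pixels): white-aluminium disc (337,274)/(336,212), blue (288,279)/(301,231), blue (315,307)/(330,246), yellow (349,241)/(333,178), and the small lid (152,218)/(174,221). By the description it is the large aluminium one at (337,274). The keeper pin is at about (245,235) and the stand's pot at about (260,208).

```bash
cat > m.py <<'E'
from h import *
from scipy.optimize import least_squares
def circ(P,r):
    f=lambda c:np.hypot(P[:,0]-c[0],P[:,1]-c[1])-r
    s=least_squares(f,P[:,:2].mean(0),loss='soft_l1',f_scale=.002);return s.x
def near(X,xy,rad,z0,z1):
    return X[(np.hypot(X[:,0]-xy[0],X[:,1]-xy[1])<rad)&(X[:,2]>z0)&(X[:,2]<z1)]
E
python3 - <<'E'
from m import *
for n in('scene','top'):
    p,d=grab(n); X,u,v=cloud(n,d)
    L=near(X,(.511,-.279),.06,.008,.02); c,r=cv2.minEnclosingCircle(L[:,:2].astype(np.float32))
    h=near(X,c,.03,.044,.06)
    print(n,'lid disc',np.round(c,4),round(r,4),len(L),np.median(L[:,2]).round(4),'knobtop',h.mean(0).round(4),len(h))
    P=near(X,(.61,.01),.06,.072,.082); print('rim',circ(P,.038).round(4),len(P),P.mean(0).round(4), np.round([P.min(0),P.max(0)],3))
    B=near(X,(.6,.01),.16,.009,.016); (q,w,a)=cv2.minAreaRect(B[:,:2].astype(np.float32)*1000);print('board',np.round(q,1),np.round(w,1),round(a,2),len(B))
    H=near(X,(.58,-.08),.07,.098,.112);print('hub',H.mean(0).round(4) if len(H) else'',len(H))
    S=near(X,(.6,.1),.05,.085,.12);print('stop',S.mean(0).round(4) if len(S) else'',len(S))
    A=near(X,(.5,-.03),.13,.087,.098);print('arm',len(A),np.round(cv2.fitLine(A[:,:2].astype(np.float32),cv2.DIST_HUBER,0,.01,.01).ravel(),3))
    T=near(X,(.5,-.0),.1,.125,.155);print('pin',T.mean(0).round(4) if len(T) else'',len(T),np.round([T.min(0),T.max(0)],3) if len(T) else '')
    cv2.imwrite('pics/x.png',p[:,:,::-1])
E
```

```text
scene lid disc [ 0.5142 -0.2788] 0.0443 484 0.0129 knobtop [ 0.513  -0.2815  0.0481] 38
rim [0.61   0.0274] 118 [0.6085 0.0255 0.0763] [[ 0.571 -0.012  0.072]
 [ 0.649  0.067  0.082]]
board [626.4  27.7] [167.6 226.1] 0.9 1001
hub [ 0.5857 -0.0573  0.1009] 28
stop [0.5925 0.1172 0.0948] 13
arm 250 [ 0.935 -0.354  0.508 -0.03 ]
pin [ 0.4429 -0.0074  0.1366] 23 [[ 0.439 -0.012  0.125]
 [ 0.449 -0.002  0.143]]
top lid disc [ 0.5121 -0.2744] 0.0494 344 0.013 knobtop [ 0.5135 -0.2782  0.0491] 25
rim [0.6096 0.0284] 75 [0.6055 0.0273 0.0764] [[ 0.57  -0.009  0.072]
 [ 0.649  0.066  0.081]]
board [639.7  16.5] [191.3 251. ] 1.48 1019
hub [ 0.5817 -0.0548  0.102 ] 23
stop [0.5938 0.118  0.0962] 8
arm 183 [ 0.937 -0.351  0.511 -0.03 ]
pin [ 0.4439 -0.0059  0.1414] 11 [[ 0.439 -0.01   0.133]
 [ 0.449 -0.002  0.147]]
```

```bash
python3 - <<'E'
import cv2
a=cv2.imread('pics/scene0.png')[250:310,290:370]
cv2.imwrite('pics/c2.png',cv2.resize(a,(480,360),interpolation=cv2.INTER_CUBIC))
E
```

```text
(no output)
```

View pics/c2.png

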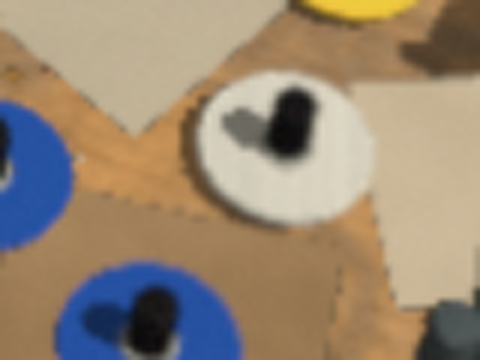

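The close crop confirms it: the large aluminium disc with a black knob. I'll use yaw -90° so the fingers close along x, and go round via a waypoint.

```bash
cat > go.py <<'E'
import sys; from h import *
# usage: go.py x y z yawdeg  -> row units from the present pose
x,y,z,yd=map(float,sys.argv[1:5]); s=arm.get_state(); w=s['ee_rot'][2]
d=np.array([x,y,z])-s['eef_pos']; R=cv2.Rodrigues(np.array([0,0,w]))[0]@np.diag([1.,-1,-1])
t=(np.degrees(w)-yd+180)%360-180
print(np.round(np.r_[R.T@d/.025,t/5],2),'t',round(s['t'],2),np.round(s['eef_pos'],4),np.round(np.degrees(s['ee_rot']),2),'F',np.round(s['force'],1),'w',round(float(s['width']),4))
E
python3 go.py .5 .2 .227 -90; sed -i 's/^$//' go.py
```

```text
[16.77 13.48 -0.02 14.59] t 1.0 [0.1981 0.6453 0.2266] [-180.      0.    -17.06] F [-0.1  0.1 -0.6] w 0.0879
```

```bash
python3 -m crank '[[[2,1.6,0,1.5],[4,3.2,0,3],[6,4.8,0,5],[8,6.4,0,7],[10,8,0,9],[12,9.6,0,11],[14,11.2,0,13],[16,12.9,0,14.6],[16.8,13.5,0,14.6],[16.8,13.5,0,14.6]]]' 0.2; python3 go.py .5135 -.279 .15 -90
```

```text
t: 2.25
eef_pos: [0.5016, 0.1972, 0.2266]
ee_rot: [-3.142, -0.0, -1.576]
force: [0.1, -0.4, -0.2]
width: 0.0702
gripper_force: 0.0
[19.04 -0.57  3.06 -0.05] t 2.25 [0.5016 0.1972 0.2266] [-1.800e+02 -1.000e-02 -9.027e+01] F [ 0.1 -0.4 -0.2] w 0.0702
```

```bash
python3 -m crank '[[[2.2,0,0,0],[4.5,0,0,0],[6.8,-0.2,0,0],[9.1,-0.3,0,0],[11.4,-0.4,0,0],[13.7,-0.5,0,0],[16,-0.55,1,0],[18,-0.57,2,0],[19.04,-0.57,3.06,0],[19.04,-0.57,3.06,0],[19.04,-0.57,3.06,0]]]'; python3 go.py .5135 -.279 .021 -90
python3 - <<'E'
from m import *
for n in('scene','top'):
    p,d=grab(n,n+'1.png'); X,u,v=cloud(n,d)
    L=near(X,(.513,-.279),.06,.010,.016); e=np.hypot(*(L[:,:2]-(.513,-.279)).T)
    print(n,len(L),cv2.minEnclosingCircle(L[:,:2].astype(np.float32)))
    h=near(X,(.513,-.28),.03,.02,.053);print(h.mean(0),len(h),h.min(0),h.max(0))
E
```

```text
t: 3.62
eef_pos: [0.5148, -0.276, 0.1506]
ee_rot: [-3.141, -0.0, -1.571]
force: [-1.2, -0.6, 0.6]
width: 0.07
gripper_force: 0.0
[ 0.12  0.05  5.18 -0.01] t 3.62 [ 0.5148 -0.276   0.1506] [-1.7997e+02 -1.0000e-02 -9.0030e+01] F [-1.2 -0.6  0.6] w 0.07
scene 391 ((0.5144356489181519, -0.27904486656188965), 0.044486504048109055)
[ 0.50965594 -0.28240345  0.03960955] 77 [ 0.50304033 -0.29247328  0.02014109] [ 0.52344212 -0.27128858  0.05181971]
top 145 ((0.5145770907402039, -0.2778312861919403), 0.04438716545701027)
[ 0.51399894 -0.2755307   0.0445928 ] 20 [ 0.50648968 -0.2901172   0.02903262] [ 0.52290194 -0.26914265  0.05156624]
```

```bash
python3 -m crank '[[[0.12,0,1.5,0],[0.12,0,3,0],[0.12,0,4.5,0],[0.12,0,5.15,0],[0.12,0,5.15,0],[0.12,0,5.15,0]]]' && python3 -m crank '[[[0,0,0,0],[0,0,0,0],[0,0,0,0],[0,0,0,0],[0,0,0,0],[0,0,0,0]]]' 1 30; python3 go.py .5135 -.279 .155 -90
```

```text
t: 4.47
eef_pos: [0.5156, -0.2797, 0.023]
ee_rot: [-3.139, -0.001, -1.571]
force: [-0.1, -0.4, 0.1]
width: 0.0701
gripper_force: 0.0
t: 5.22
eef_pos: [0.5143, -0.2796, 0.0213]
ee_rot: [3.142, -0.0, -1.572]
force: [0.6, 1.1, 1.2]
width: 0.0214
gripper_force: 30.0
[-0.03  0.03 -5.35 -0.01] t 5.22 [ 0.5143 -0.2796  0.0213] [180.    -0.   -90.06] F [0.6 1.1 1.2] w 0.0214
```

```bash
python3 -m crank '[[[0,0,-1,0],[0,0,-2.5,0],[0,0,-4,0],[0,0,-5.5,0],[0,0,-5.5,0]]]' >/dev/null; python3 go.py .61 .028 .16 -89.4
```

```text
[-12.33  -3.75   0.08  -0.13] t 5.85 [ 0.516  -0.2801  0.1619] [-1.7969e+02 -8.0000e-02 -9.0040e+01] F [ 0.2  0.4 -1.4] w 0.0215
```

```bash
python3 -m crank '[[[-1.5,-0.4,0,0],[-3.5,-1,0,0],[-5.5,-1.6,0,0],[-7.5,-2.2,0,0],[-9.5,-2.8,0,0],[-11,-3.3,0,0],[-12,-3.65,0,0],[-12.33,-3.8,0,0],[-12.33,-3.8,0,0],[-12.33,-3.8,0,0],[-12.33,-3.8,0,0]]]' >/dev/null; python3 go.py .61 .028 .11 -90
python3 - <<'E'
from m import *
for n in('scene','top'):
    p,d=grab(n,n+'2.png'); X,u,v=cloud(n,d)
    L=near(X,(.61,.028),.055,.145,.157); print(n,len(L)); 
    if len(L): print(cv2.minEnclosingCircle(L[:,:2].astype(np.float32)),np.median(L[:,2]))
    P=near(X,(.61,.028),.05,.072,.082); 
    if len(P)>5: print('rim',circ(P,.038).round(4),len(P))
E
```

```text
[-0.02 -0.02  1.96 -0.03] t 7.22 [0.6094 0.0276 0.1589] [-180.      0.    -90.13] F [ 0.5  0.3 -1.8] w 0.0215
scene 266
((0.6074703931808472, 0.02457118220627308), 0.045639365911483765) 0.15138253775287272
rim [0.6101 0.0275] 86
top 61
((0.6082163453102112, 0.02738618664443493), 0.043872859328985214) 0.15115156905105562
```

```bash
python3 -m crank '[[[0,0,0.8,0],[0,0,1.6,0],[0,0,2.1,0],[0,0,2.4,0],[0,0,2.5,0],[0,0,2.6,0],[0,0,2.6,0]]]'; python3 go.py .61 .028 .0903 -90
```

```text
t: 8.2
eef_pos: [0.6097, 0.0286, 0.0941]
ee_rot: [-3.141, 0.0, -1.572]
force: [-0.2, -1.1, -0.6]
width: 0.022
gripper_force: 30.0
[ 0.02 -0.01  0.15 -0.01] t 8.2 [0.6097 0.0286 0.0941] [-1.7998e+02  1.0000e-02 -9.0060e+01] F [-0.2 -1.1 -0.6] w 0.022
```

```bash
python3 -m crank '[[[0,0,0.08,0],[0,0,0.15,0],[0,0,0.18,0],[0,0,0.18,0],[0,0,0.18,0]]]'; python3 go.py .61 .028 .0903 -90
```

```text
t: 8.82
eef_pos: [0.6097, 0.0286, 0.0903]
ee_rot: [-3.141, -0.0, -1.572]
force: [-2.8, 0.5, 6.0]
width: 0.0212
gripper_force: 30.0
[ 0.02 -0.01 -0.   -0.01] t 8.82 [0.6097 0.0286 0.0903] [-179.96   -0.    -90.04] F [-2.8  0.5  6. ] w 0.0212
```

Contact at the expected height. Release, rise and check.

```bash
python3 -m crank '[[[0,0,0,0],[0,0,0,0],[0,0,0,0],[0,0,-0.1,0],[0,0,-1,0],[0,0,-2.5,0],[0,0,-4,0],[0,0,-4,0]]]' 0.4; python3 go.py .444 -.005 .19 -20.6
python3 - <<'E'
from m import *
for n in('scene','top'):
    p,d=grab(n,n+'3.png'); X,u,v=cloud(n,d)
    L=near(X,(.61,.028),.046,.078,.087)
    A=np.c_[L[:,:2]-(.61,.028),np.ones(len(L))];k=np.linalg.lstsq(A,L[:,2],rcond=None)[0]
    print(n,len(L),cv2.minEnclosingCircle(L[:,:2].astype(np.float32)),'z,tilt',k.round(4))
    T=near(X,(.444,-.005),.03,.11,.155);print('pin',T.mean(0).round(4),len(T))
    h=near(X,(.61,.028),.03,.1,.125);print('knob',h.mean(0),h[:,2].max())
a=cv2.imread('pics/scene3.png')[180:260,210:310]
cv2.imwrite('pics/c3.png',cv2.resize(a,(600,480),interpolation=cv2.INTER_CUBIC))
E
```

```text
t: 9.82
eef_pos: [0.6116, 0.0289, 0.1931]
ee_rot: [-3.135, 0.001, -1.571]
force: [0.2, 0.4, -1.1]
width: 0.0525
gripper_force: 0.0
[  1.36   6.7    0.12 -13.89] t 9.82 [0.6116 0.0289 0.1931] [-1.7964e+02  8.0000e-02 -9.0040e+01] F [ 0.2  0.4 -1.1] w 0.0525
scene 370 ((0.6093816161155701, 0.027591358870267868), 0.04470019415020943) z,tilt [0.0013 0.003  0.0827]
pin [ 0.4426 -0.008   0.1304] 36
knob [0.60553993 0.02743269 0.11327081] 0.12219617463812116
top 38 ((0.6144294738769531, 0.021473269909620285), 0.03996901586651802) z,tilt [ 0.031  -0.008   0.0813]
pin [ 0.4438 -0.0058  0.1375] 13<stdin>:8: RuntimeWarning: Mean of empty slice.
  ret = um.true_divide(
Traceback (most recent call last):
ValueError: zero-size array to reduction operation maximum which has no identity
```

Lid is seated (disc top 82.7 mm, tilt about 0.3%). Now to the pin.

```bash
python3 -m crank '[[[0.2,1,-0.3,-1.5],[0.4,2.2,-0.3,-3.5],[0.7,3.6,-0.2,-5.5],[0.9,5,0,-7.5],[1.1,6,0,-9.5],[1.3,6.6,0,-11.5],[1.38,6.7,0,-13],[1.38,6.7,0,-13.9],[1.38,6.7,0,-13.9],[1.38,6.7,0,-13.9],[1.38,6.7,0,-13.9]]]' 0.4; python3 go.py .444 -.0055 .106 -20.6
python3 - <<'E'
from m import *
p,d=grab('scene','scene4.png')
a=p[180:260,210:310,::-1]
cv2.imwrite('pics/c4.png',cv2.resize(a,(600,480),interpolation=cv2.INTER_CUBIC))
E
```

```text
t: 11.3
eef_pos: [0.442, -0.0058, 0.189]
ee_rot: [3.141, 0.0, -0.36]
force: [-0.1, -0.4, 0.4]
width: 0.0528
gripper_force: 0.0
[ 0.07 -0.04  3.32 -0.  ] t 11.3 [ 0.442  -0.0058  0.189 ] [ 1.7998e+02  3.0000e-02 -2.0620e+01] F [-0.1 -0.4  0.4] w 0.0528
```

View pics/c4.png

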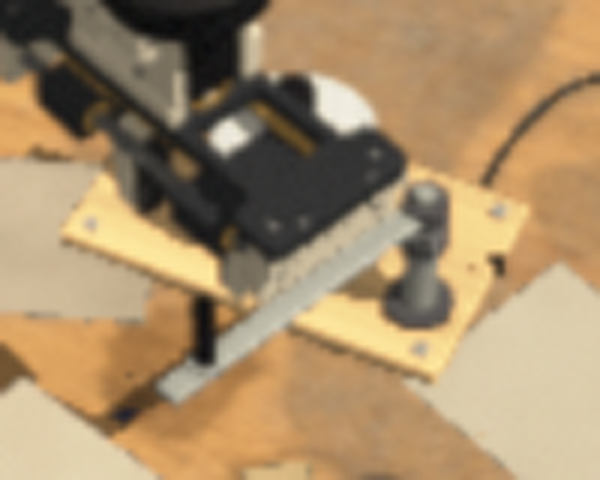

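The gripper hangs over the pin (crop 203,330 = scene 244,235); the white lid sits on the pot behind. Descend and grip.

```bash
python3 -m crank '[[[0.05,0,0.8,0],[0.05,0,1.8,0],[0.05,0,2.7,0],[0.05,0,3.2,0],[0.05,0,3.3,0],[0.05,0,3.3,0]]]' && python3 -m crank '[[[0,0,0,0],[0,0,0,0],[0,0,0,0],[0,0,0,0],[0,0,0,0],[0,0,0,0]]]' 1 40; python3 go.py .444 -.0055 .106 -20.6
python3 - <<'E'
from h import *
s=arm.get_state(); p=s['eef_pos'][:2]; piv=np.array([.5845,-.0567]); r=p-piv
print(np.hypot(*r),np.degrees(np.arctan2(r[1],r[0])))
E
```

```text
t: 12.1
eef_pos: [0.4437, -0.0061, 0.1073]
ee_rot: [-3.141, -0.001, -0.359]
force: [0.5, 0.1, 0.3]
width: 0.053
gripper_force: 0.0
t: 12.85
eef_pos: [0.4434, -0.0059, 0.1069]
ee_rot: [-3.141, -0.0, -0.359]
force: [-0.6, 3.3, 0.3]
width: 0.0113
gripper_force: 40.0
[ 0.02 -0.02  0.03  0.01] t 12.85 [ 0.4434 -0.0059  0.1069] [-1.7997e+02 -1.0000e-02 -2.0560e+01] F [-0.6  3.3  0.3] w 0.0113
0.14994878139378842 160.21400927561837
```

```bash
cat > arc.py <<'E'
import sys; from h import *
s=arm.get_state(); w=s['ee_rot'][2]; R=cv2.Rodrigues(np.array([0,0,w]))[0]@np.diag([1.,-1,-1])
piv=np.array([.5845,-.0567]); r=s['eef_pos'][:2]-piv; a=np.arctan2(r[1],r[0]); L=.150
print('now angle',np.degrees(a),'rad',np.hypot(*r),'F',np.round(s['force'],1))
for th in map(float,sys.argv[1:]):
    b=a-np.radians(th); q=piv+L*np.array([np.cos(b),np.sin(b)])-s['eef_pos'][:2]
    print(th,np.round(R.T@np.r_[q,0]/.025,2)[:2],th/5)
E
python3 arc.py 4 8 12 16 20 24 28 32 36
```

```text
now angle 160.21400927561837 rad 0.14994878139378842 F [-0.6  3.3  0.3]
4.0 [ 0.01 -0.42] 0.8
8.0 [ 0.04 -0.84] 1.6
12.0 [ 0.11 -1.25] 2.4
16.0 [ 0.21 -1.66] 3.2
20.0 [ 0.33 -2.06] 4.0
24.0 [ 0.48 -2.45] 4.8
28.0 [ 0.66 -2.83] 5.6
32.0 [ 0.87 -3.19] 6.4
36.0 [ 1.1  -3.54] 7.2
```

```bash
python3 -m crank '[[[0.01,-0.42,0,0.8],[0.04,-0.84,0,1.6],[0.11,-1.25,0,2.4],[0.21,-1.66,0,3.2],[0.33,-2.06,0,4],[0.48,-2.45,0,4.8],[0.66,-2.83,0,5.6],[0.87,-3.19,0,6.4],[1.1,-3.54,0,7.2],[1.1,-3.54,0,7.2],[1.1,-3.54,0,7.2]]]'; python3 arc.py 4 8 12 16 20 24 28 30 32 33 34 35 36
```

```text
t: 14.22
eef_pos: [0.4995, 0.0669, 0.1068]
ee_rot: [3.141, 0.0, -0.985]
force: [-4.5, 1.5, 4.9]
width: 0.0109
gripper_force: 40.0
now angle 124.52621362720691 rad 0.1499780857225143 F [-4.5  1.5  4.9]
4.0 [ 0.01 -0.42] 0.8
8.0 [ 0.04 -0.84] 1.6
12.0 [ 0.11 -1.25] 2.4
16.0 [ 0.2  -1.66] 3.2
20.0 [ 0.33 -2.06] 4.0
24.0 [ 0.48 -2.45] 4.8
28.0 [ 0.65 -2.83] 5.6
30.0 [ 0.75 -3.01] 6.0
32.0 [ 0.86 -3.19] 6.4
33.0 [ 0.91 -3.28] 6.6
34.0 [ 0.97 -3.37] 6.8
35.0 [ 1.03 -3.46] 7.0
36.0 [ 1.08 -3.55] 7.2
```

```bash
python3 -m crank '[[[0.01,-0.42,0,0.8],[0.04,-0.84,0,1.6],[0.11,-1.25,0,2.4],[0.2,-1.66,0,3.2],[0.33,-2.06,0,4],[0.48,-2.45,0,4.8],[0.65,-2.83,0,5.6],[0.75,-3.01,0,6],[0.75,-3.01,0,6],[0.75,-3.01,0,6]]]'; python3 arc.py 1 2 3 4 5 6 7
```

```text
t: 15.48
eef_pos: [0.573, 0.0936, 0.1069]
ee_rot: [-3.141, 0.001, -1.509]
force: [-3.4, 5.5, 3.3]
width: 0.0114
gripper_force: 40.0
now angle 94.37471672964723 rad 0.15070682256599482 F [-3.4  5.5  3.3]
1.0 [ 0.03 -0.11] 0.2
2.0 [ 0.03 -0.21] 0.4
3.0 [ 0.03 -0.31] 0.6
4.0 [ 0.04 -0.42] 0.8
5.0 [ 0.04 -0.52] 1.0
6.0 [ 0.05 -0.63] 1.2
7.0 [ 0.06 -0.73] 1.4
```

```bash
python3 -m crank '[[[-0.02,-0.1,0,0.2],[-0.03,-0.2,0,0.4],[-0.03,-0.3,0,0.6],[-0.03,-0.3,0,0.6],[-0.03,-0.3,0,0.6]]]'; python3 arc.py
```

```text
t: 16.1
eef_pos: [0.5807, 0.0941, 0.1069]
ee_rot: [-3.141, 0.0, -1.563]
force: [-3.0, 4.6, 3.9]
width: 0.011
gripper_force: 40.0
now angle 91.42805850997053 rad 0.15081599048561525 F [-3.   4.6  3.9]
```

```bash
python3 -m crank '[[[0,-0.05,0,0],[0,-0.1,0,0],[0,-0.1,0,0],[0,-0.1,0,0]]]'; python3 arc.py
```

```text
t: 16.6
eef_pos: [0.5831, 0.0941, 0.1069]
ee_rot: [-3.142, 0.0, -1.563]
force: [-3.1, 3.4, 5.2]
width: 0.0112
gripper_force: 40.0
now angle 90.52852622280734 rad 0.15085071988539606 F [-3.1  3.4  5.2]
```

No stop yet (force still spring-only). Advance in small steps.

```bash
python3 -m crank '[[[0,-0.05,0,0],[0,-0.08,0,0],[0,-0.08,0,0],[0,-0.08,0,0]]]'; python3 arc.py;  python3 -m crank '[[[0,-0.05,0,0],[0,-0.08,0,0],[0,-0.08,0,0],[0,-0.08,0,0]]]'; python3 arc.py
```

```text
t: 17.1
eef_pos: [0.5843, 0.0941, 0.1068]
ee_rot: [3.14, 0.0, -1.563]
force: [-8.1, 4.9, 5.5]
width: 0.0108
gripper_force: 40.0
now angle 90.08264731859758 rad 0.15083408737982676 F [-8.1  4.9  5.5]
t: 17.6
eef_pos: [0.5849, 0.0942, 0.1068]
ee_rot: [3.138, 0.0, -1.563]
force: [-12.7, 7.0, 11.2]
width: 0.0111
gripper_force: 40.0
now angle 89.8658786142083 rad 0.15085174174444732 F [-12.7   7.   11.2]
```

```bash
python3 - <<'E'
from m import *
o=[]
for n,(v,u) in(('scene',(180,210)),('top',(160,220))):
    p,d=grab(n,n+'5.png'); o.append(cv2.resize(p[v:v+75,u:u+85,::-1],(400,353),interpolation=cv2.INTER_CUBIC)); X,_,_=cloud(n,d)
    L=near(X,(.61,.028),.044,.079,.0865); L=L[L[:,0]>.6]
    if len(L)>20:
        A=np.c_[L[:,:2]-(.61,.028),np.ones(len(L))];print(n,len(L),np.linalg.lstsq(A,L[:,2],rcond=None)[0].round(4))
    B=near(X,(.585,.0),.07,.089,.1);B=B[B[:,1]>-.04];print('arm',len(B),B.mean(0).round(4) if len(B) else '')
cv2.imwrite('pics/c5.png',np.hstack(o)); print(arm.get_state()['force'].round(1))
E
```

```text
scene 172 [-0.0547  0.0044  0.0836]
arm 167 [0.586  0.0158 0.0942]
top 166 [0.0132 0.0001 0.0824]
arm 119 [0.5858 0.0094 0.0936]
[-13.    8.2  10.8]
```

View pics/c5.png

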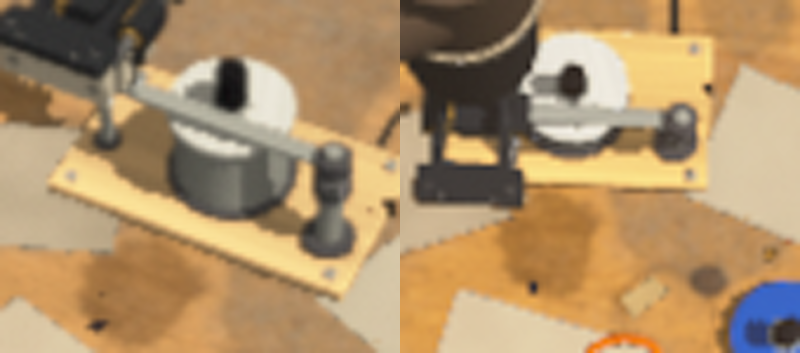

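The arm lies along +y over the seated lid, beside the knob and against the stop post (scene crop 105,130), with 13 N pushing into the stop.

```bash
python3 -c "
from station import arm; print(arm.job_done())"
```

```text
the job is handed in; nothing more can be done
None
```

The aluminium lid is seated level on the pot and released, and the keeper arm is wound against its stop with the gripper still holding the pin; I handed the job in at about 18 s and got no verdict back.

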